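# Take a contact light reading on the counting pad

## Robot

A 7-joint arm with a two-finger parallel gripper is mounted at the origin on a cart in front of the work surface, level with it; the furniture and walls round the work are solid. World frame = base frame: x ahead of the robot, y to its left, z up, the work surface at z = 0. Lengths are in m, angles in rad, forces in N, time in s.
With the tool pointing down it reaches from about 0.4 to 0.85 m from the base axis. Payload 4.5 kg.
Tool frame: the origin (TCP) lies at the very end of the fingers, on their centre line; the grasp point (between the pads) lies 19 mm behind it (r.grip_depth is the z of the grasp point in the tool frame, in m); z points along the fingers, y is the line along which they close (so a half turn about z gives the same grasp; the last joint's range is limited). The gripper opens to 88 mm and grips with 3 to 60 N. Pads are 18 mm wide; open, the fingers measure 123 mm over their backs; the gripper's body (75 mm by 187 mm) begins 45 mm behind the grasp point.
Start: joints at [1.249, 0.689, -0.195, 1.565, 0.157, 0.902, -0.215], TCP at [0.218, -0.586, 0.239] pointing down, gripper open.
Joint ranges: [-3.01, 3.01], [-0.46, 2.08], [-1.47, 1.51], [0.13, 2.56], [-1, 4.14], [0.04, 2.09], [-2.66, 2.66]. Speed limits (rad/s): [2.57, 2.57, 3.14, 3.14, 3.14, 3.14, 3.14].

## Interface

Orientations are given as a unit quaternion [x, y, z, w].
In Python, from plant import r gives the robot as it stands.
- The arm moves only by the shell command python3 steer.py 'ROWS' [FORCE]. ROWS is a JSON object with one list for each field, all of the same length, 1 to 10, a row being the entries at one place: aperture (the opening from 0.0 (shut) to 1.0 (fully open)), dx, dy, dz (the shift in m), drx, dry, drz (a rotation vector in rad); each row is the pose to reach, as a shift and turn from the pose commanded when the command began, along the tool's axes at that moment; what a row does not reach only later rows make up. A row lasts 1/10 s, in which the tool goes at most 0.05 m and 0.15 rad, less where a joint would pass 70% of its speed; a pose out of reach is approached as far as the arm can. The fingers move at their own pace and stop on an object; FORCE is the grip in N (left out, the last holds). Time passes only in rows, so rows that do not move let the fingers close. It prints the time, the measured TCP pose, the force, the opening and the grip force at its end. Input that does not fit is refused with a message, and nothing moves.
- r.get_state(): the state, without advancing time (a new reading comes with each control period).
- r.snapshot(name): name is "side" or "top" or "wrist"; returns the picture (400x640x3 uint8, red, green, blue); there is no depth.
- r.camera_params(name): a dict with "fx", "fy", "cx", "cy" (pixels), "k1" (the pictures are not rectified: a ray, as slopes to the right and down, at radius r is drawn at 1 + k1 r^2 times it, then the intrinsics apply), "rvec" (rotation vector, rad) and "tvec" (3), from world to camera coordinates, as OpenCV has them. Camera axes: x right, y down, z forward; pixel columns grow to the right and rows downward; lengths in m; the calibration is good to about 2 mm. A picture is of the moment at which its call begins: read the wrist's pose just before it. camera_params takes no time and is no camera call; for the wrist camera it gives the pose at the moment of the call.
- r.finish_job(): hands the job in; it is judged then, once.
The state is a dict: "clock": time; "q": joint angles; "qd": joint speeds; "joint_torque": joint torques, N m; "tool_pos": TCP position; "eef_rot": TCP orientation; "contact_force": force on the tool from outside, world axes, zero at the start; "moment": the same for the moment, N m; "opening": opening from 0.0 (shut) to 1.0 (fully open); "finger_force": force on a finger pad.
Only numpy, scipy, OpenCV 4.12 (cv2) and the standard library are available. Lean on these libraries where they do the work, as an engineer would, in place of code of your own. Each camera call takes 0.05 s, during which the arm holds its last target. There are 200 camera calls.

## Task

Check the brightness of the tilted colony-counting pad: lift the white light probe straight up off the rail, against its sprung catch, and set its round snout squarely (at right angles to the sloping pad) inside the red-rimmed target, pressing lightly until the sprung snout is about half pushed in. Keep it steady there for a few seconds and finish while still holding it so; do not shift the pad, and leave the other things on the bench as they stand.

Things in the scene. Friction and masses are not known exactly. Their poses are not given: they have to be found in the camera images.
- probe: handheld white light probe hanging upright (it may lean 2 degrees) on the rail, 0.19 kg, body 30 (x) x 28 (y) mm, top 140 mm above the origin. Origin on its axis at the tip of the relaxed snout; z up to the head, -x the display side, +x the back with the hanger.
- probe_grip (a point): middle of the probe's ribbed head, 118 mm above the probe's origin on its axis: grip here from above, fingers closing along y across the 28 mm width. The head stands free, from 95 mm up to 140 mm, above the rail and hanger. Axes as the probe's.
- probe_catch_nose (a point): sprung steel catch at the back of the probe, under the rail's lower edge; gives way to a straight upward pull of about 6 to 14 N. The hanger is a 20 mm wide hook over the rail (88 to 94 mm above the probe's origin) with a leg behind it down to 52 mm: raise the probe straight up 40 mm or more to clear it.
- probe_tip (a point): centre of the flat face of the snout (it moves with the snout); z up along the probe's axis. The snout is a round tube of 20 mm diameter with a black rubber lip, sticking 16 mm out of the lower end of the probe.
- probe_snout (a joint): how far the sprung snout is pushed into the probe: 0 relaxed, 0.010 m fully in; pushes back with 1 N at first and 0.5 N more per mm (3.5 N half way, 6 N fully in). A red line on the tube meets the rim of the grey collar about half way.
- dock: fixed instrument rail: dark base plate 100 x 290 mm, two posts 151 mm tall and 254 mm apart, between them a flat steel bar along y, 6 mm thick, 24 mm high, top 133 mm above the bench. Origin on the bench, 18.4 mm before the bar's middle on its -x side, straight below where probes hang; z up.
- pad_stand: fixed grey tilting stand that carries the pad: 262 mm deep (x), 312 mm wide (y), with two bent steel quadrant rods and black clamp knobs at the sides, up to 107 mm high. Origin on the bench at the stand's middle, x away from the low front (hinge) edge, y along it, z up.
- tray (a joint): tilt of the pad about its front edge, rad, 0 level; clamped by stiff friction, stays where it is.
- pad_center (a point): middle of the pad's flat upper face (pad 263 x 236 x 11 mm, dark face, blue frame); z square out of the face, x up the slope, y along the front edge.
- spot (a point): centre of the target on the pad's face: paper disc with a black cross and red rim, 30 mm diameter inside the rim, 37 mm outside, under 1 mm thick; z square out of the pad's face. The four small grey dots near the pad's corners are old marks without meaning.
- pen_cup: loose cup with pens, 103 mm across, 165 mm tall, at the back of the bench; origin under its middle
- wash_bottle: loose white squeeze bottle with red nozzle, 149 mm tall, at the back; origin under its middle
- jar_ra: loose small white jar with red cap, 47 mm diameter, 53 mm tall, at the back; origin under its middle

How it is judged:
By the outcome, as a careful person would: the job done as asked, in the order asked, and still so for the second after the job is handed in, while the arm keeps its last pose, push and grip.
It also fails if it takes over 53 s, if anything falls off the work surface, if the arm or the gripper's body presses on something with over 40 N, if the wrist force passes 120 N, or if a joint passes its speed limit or range.

## Working session

There is one attempt and no reset: what is moved stays moved. The work goes in short steps, Python scripts to look and compute and a shell command to move; the robot and the scene stay as the last step left them, time stands still between calls to the robot, and variables do not carry over. Pictures are saved under pics/ and viewed, at most 11 in all, crops included, and the job is handed in when it is done.

```bash
ls; mkdir -p pics
python3 - <<'E'
from plant import r
import cv2
for n in("side","top","wrist"):
    cv2.imwrite(f"pics/{n}0.png",r.snapshot(n)[:,:,::-1]); p=r.camera_params(n); print(n,p)
print(r.get_state(), r.grip_depth)
E
```

```text
pics
plant.py
steer.py
side {'fx': 413.8048596271203, 'fy': 413.8048596271203, 'cx': 323.01695754965647, 'cy': 198.91437524324843, 'k1': -0.03146475091917031, 'rvec': array([ 2.31115001, -0.0925677 ,  0.05560523]), 'tvec': array([-0.60830237,  0.1381424 ,  1.12578383])}
top {'fx': 393.58443245308064, 'fy': 393.58443245308064, 'cx': 320.2102807562417, 'cy': 198.0576983277421, 'k1': -0.007198502464740518, 'rvec': array([ 2.15093803, -2.09612607,  0.20490837]), 'tvec': array([6.87582823e-04, 6.29742421e-01, 9.54455634e-01])}
wrist {'fx': 329.61170795002903, 'fy': 329.61170795002903, 'cx': 325.25839067230487, 'cy': 204.78074544646435, 'k1': -0.04712288412289812, 'rvec': array([-2.40042063,  1.66859647,  0.21690823]), 'tvec': array([-0.62422174, -0.036081  ,  0.38957151])}
{'clock': 0.15, 'q': array([ 1.24880267,  0.68975438, -0.1945308 ,  1.56609187,  0.15731774,
        0.90250427, -0.21505882]), 'qd': array([-0.00060137, -0.00058661,  0.00056418, -0.0030553 ,  0.0013087 ,
       -0.0018896 ,  0.0011099 ]), 'joint_torque': array([-1.42454384e-03, -5.27868426e+01, -1.26854673e+00, -1.53587973e+01,
       -5.24991006e-02,  3.85326653e-03,  1.42881040e-04]), 'tool_pos': array([ 0.2175073 , -0.58542504,  0.23812095]), 'eef_rot': array([ 9.84207327e-01,  1.77018277e-01, -1.77826800e-04, -6.59713268e-04]), 'contact_force': array([ 0.08606986,  0.05433023, -0.59638556]), 'moment': array([-0.02681597, -0.00649283,  0.02794561]), 'finger_force': 0.0, 'opening': 0.9984292059452585} -0.0187
```

View pics/side0.png

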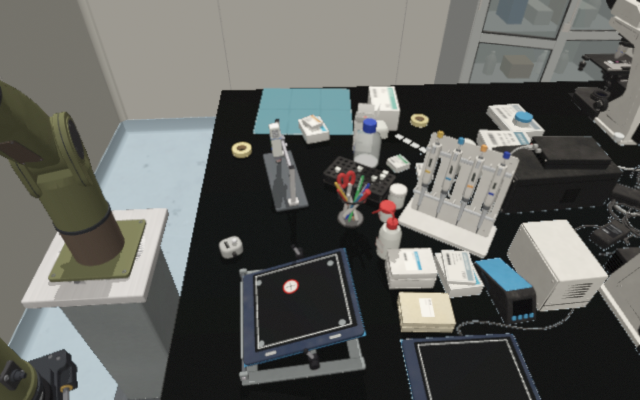

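View pics/top0.png

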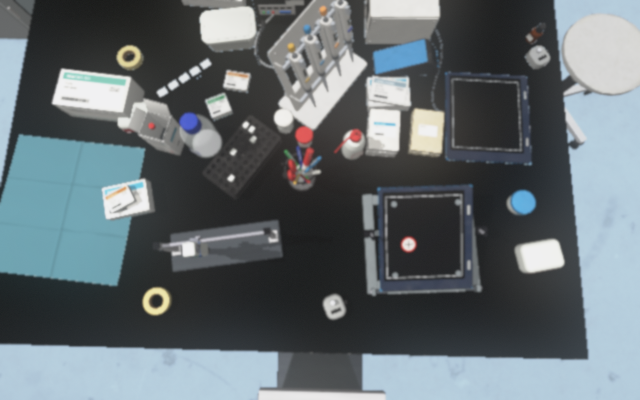

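Side: dock around (285,175) with the probe head near (276,130) and the target at (291,286). Top: probe near (185,248), target at (408,244). I'll zoom both views in one composite.

Run:
```python
import cv2,numpy as np
s=cv2.imread("pics/side0.png");t=cv2.imread("pics/top0.png")
def c(i,x,y,w,h):return cv2.resize(i[y:y+h,x:x+w],(400,300),interpolation=cv2.INTER_CUBIC)
cv2.imwrite("pics/c1.png",np.vstack([np.hstack([c(s,235,110,120,90),c(t,150,205,80,60)]),np.hstack([c(s,230,245,152,114),c(t,350,175,152,114)])]))
```

```text
(no output)
```

View pics/c1.png

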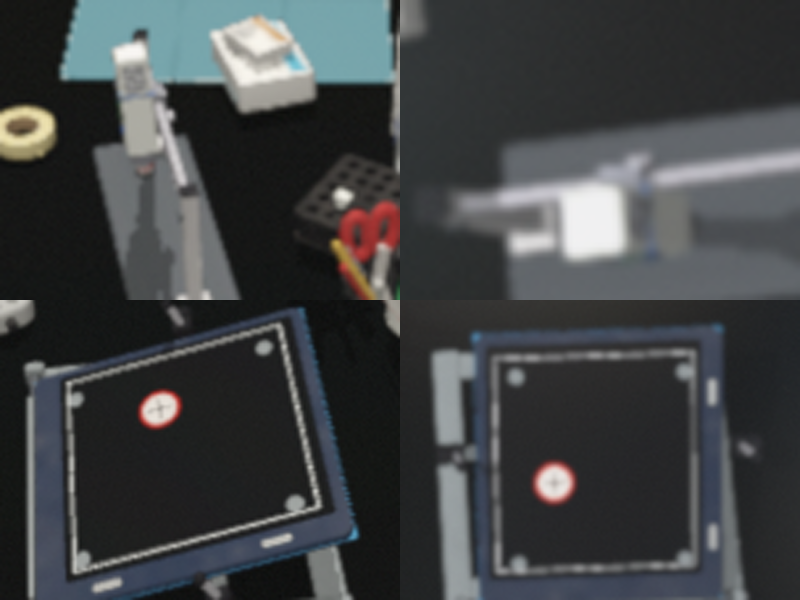

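```bash
cat > h.py <<'E'
import numpy as np,cv2
from scipy.spatial.transform import Rotation as R
from scipy.optimize import least_squares
def proj(p,X):
    c=cv2.Rodrigues(np.array(p["rvec"]))[0]@np.atleast_2d(X).T+np.array(p["tvec"])[:,None]
    a=c[:2]/c[2]; a=a*(1+p["k1"]*(a**2).sum(0)); return np.c_[p["fx"]*a[0]+p["cx"],p["fy"]*a[1]+p["cy"]]
def tri(obs):
    f=lambda X:np.concatenate([(proj(p,X)[0]-uv) for p,uv in obs])
    s=least_squares(f,[.6,0,.1]); return s.x,np.abs(s.fun).max()
E
python3 - <<'E'
from h import *; from plant import r
S=r.camera_params("side");T=r.camera_params("top")
def cs(q,x0,y0,s,ox,oy):return np.array([x0+(q[0]-ox+.5)/s-.5,y0+(q[1]-oy+.5)/s-.5])
k=400/152
P={}
for n,a,b in [("spot",(160,408),(554,482)),("d+y-x",(75,400),(518,562)),("d+y+x",(264,348),(515,377)),("d-y+x",(295,502),(685,372)),("d-y-x",(83,558),(685,558)),
 ("l+y-x",(67,382),(500,572)),("l+y+x",(281,323),(494,357)),("l-y+x",(320,507),(696,350)),("l-y-x",(76,572),(695,570))]:
    X,e=tri([(S,cs(a,230,245,k,0,300)),(T,cs(b,350,175,k,400,300))]);P[n]=X;print(n,X.round(4),round(e,2))
A=np.array([P[n] for n in P]);c=A.mean(0);n=np.linalg.svd(A-c)[2][2];n*=np.sign(n[2]);print(n,(A-c)@n, np.degrees(np.arccos(n[2])))
X,e=tri([(S,cs((131,50),235,110,10/3,0,0)),(T,cs((594,222),150,205,5,400,0))]);print("head",X,e)
E
```

```text
spot [ 0.5165 -0.2066  0.0667] 0.25
d+y-x [ 0.4397 -0.1759  0.0446] 0.72
d+y+x [ 0.6127 -0.1657  0.0911] 0.25
d-y+x [ 0.6215 -0.3259  0.095 ] 0.08
d-y-x [ 0.4492 -0.3355  0.0479] 0.03
l+y-x [ 0.431  -0.1578  0.0483] 0.24
l+y+x [ 0.6301 -0.1445  0.0992] 0.17
l-y+x [ 0.6407 -0.3352  0.1007] 0.51
l-y-x [ 0.4413 -0.3456  0.0446] 1.29
[-0.26041486 -0.00850313  0.96545937] [-5.15487462e-04 -2.10760125e-03 -2.36210908e-03  5.22532118e-04
 -4.21559905e-06  3.55714142e-03  8.15842962e-04  1.11242082e-03
 -1.01852393e-03] 15.10291584792343
head [0.48420166 0.30386485 0.18400585] 0.06519034171247995
```

```bash
cat >> h.py <<'E'
def delta(st,p,Rt):
    R0=R.from_quat(st["eef_rot"]); return R0.inv().apply(np.array(p)-st["tool_pos"]).round(4),(R0.inv()*Rt).as_rotvec().round(4)
def down(yaw): # tool x at yaw, z down
    c,s=np.cos(yaw),np.sin(yaw); return R.from_matrix(np.array([[c,s,0],[s,-c,0],[0,0,-1]]))
E
python3 - <<'E'
from h import *; from plant import r
st=r.get_state();w=r.camera_params("wrist");R0=R.from_quat(st["eef_rot"]);M=cv2.Rodrigues(w["rvec"])[0]
print(R0.inv().apply(-M.T@w["tvec"]-st["tool_pos"]),R0.inv().apply(M.T[:,2]),R0.inv().apply(M.T[:,0]))
print(delta(st,(.5,-.15,.33),down(.1)));print(delta(st,(.46,.28,.33),down(.1)))
E
```

```text
[ 6.41084733e-02 -6.99253000e-05 -1.47150283e-01] [-2.54025624e-01  2.13926507e-04  9.67197465e-01] [-1.53527292e-04  9.99999954e-01 -2.61504369e-04]
(array([ 0.4165, -0.3098, -0.0915]), array([-0.0013,  0.0003,  0.2559]))
(array([ 0.5288, -0.7268, -0.091 ]), array([-0.0013,  0.0003,  0.2559]))
```

```bash
python3 steer.py '{"aperture":[1,1,1,1,1,1,1,1,1,1],"dx":[0.42,0.42,0.42,0.42,0.42,0.42,0.42,0.42,0.42,0.42],"dy":[-0.31,-0.31,-0.31,-0.31,-0.31,-0.31,-0.31,-0.31,-0.31,-0.31],"dz":[-0.09,-0.09,-0.09,-0.09,-0.09,-0.09,-0.09,-0.09,-0.09,-0.09],"drx":[0,0,0,0,0,0,0,0,0,0],"dry":[0,0,0,0,0,0,0,0,0,0],"drz":[0.256,0.256,0.256,0.256,0.256,0.256,0.256,0.256,0.256,0.256]}'
python3 - <<'E'
from h import *; from plant import r
print(delta(r.get_state(),(.46,.29,.33),down(.1)))
E
```

```text
clock: 1.15
tool_pos: [0.488, -0.1716, 0.324]
eef_rot: [0.999, 0.05, -0.0, 0.0]
contact_force: [1.8, -1.4, 0.5]
opening: 1.001
finger_force: 0.0
(array([ 0.0181, -0.4621, -0.0061]), array([ 0.0001,  0.0003, -0.0002]))
```

```bash
python3 steer.py '{"aperture":[1,1,1],"dx":[0,0,0],"dy":[0,0,0],"dz":[0,0,0],"drx":[0,0,0],"dry":[0,0,0],"drz":[0,0,0]}'
cat > snap.py <<'E'
import sys,pickle;from h import *; from plant import r
st=r.get_state();w=r.camera_params("wrist");i=r.snapshot("wrist")[:,:,::-1];n=sys.argv[1]
cv2.imwrite(f"pics/{n}.png",i);pickle.dump((st,w),open(f"pics/{n}.pkl","wb"))
E
python3 snap.py w1
python3 steer.py '{"aperture":[1,1,1,1,1,1,1,1,1,1],"dx":[0.018,0.018,0.018,0.018,0.018,0.018,0.018,0.018,0.018,0.018],"dy":[-0.462,-0.462,-0.462,-0.462,-0.462,-0.462,-0.462,-0.462,-0.462,-0.462],"dz":[-0.006,-0.006,-0.006,-0.006,-0.006,-0.006,-0.006,-0.006,-0.006,-0.006],"drx":[0,0,0,0,0,0,0,0,0,0],"dry":[0,0,0,0,0,0,0,0,0,0],"drz":[0,0,0,0,0,0,0,0,0,0]}'
python3 steer.py '{"aperture":[1,1,1],"dx":[0,0,0],"dy":[0,0,0],"dz":[0,0,0],"drx":[0,0,0],"dry":[0,0,0],"drz":[0,0,0]}'
python3 snap.py w2
python3 -c "
import cv2,numpy as np
a=cv2.imread('pics/w1.png');b=cv2.imread('pics/w2.png')
cv2.imwrite('pics/w2b.png',cv2.resize(b,(800,500)))"
```

```text
clock: 1.45
tool_pos: [0.4863, -0.1748, 0.3233]
eef_rot: [0.999, 0.049, -0.001, 0.0]
contact_force: [0.3, -1.2, 0.0]
opening: 0.998
finger_force: 0.0
clock: 2.5
tool_pos: [0.458, 0.2933, 0.3294]
eef_rot: [0.999, 0.053, -0.0, -0.002]
contact_force: [-0.8, -0.4, 0.1]
opening: 1.001
finger_force: 0.0
clock: 2.8
tool_pos: [0.4602, 0.2847, 0.3295]
eef_rot: [0.999, 0.047, -0.0, 0.001]
contact_force: [-0.5, -1.2, 0.6]
opening: 0.999
finger_force: 0.0
```

View pics/w1.png

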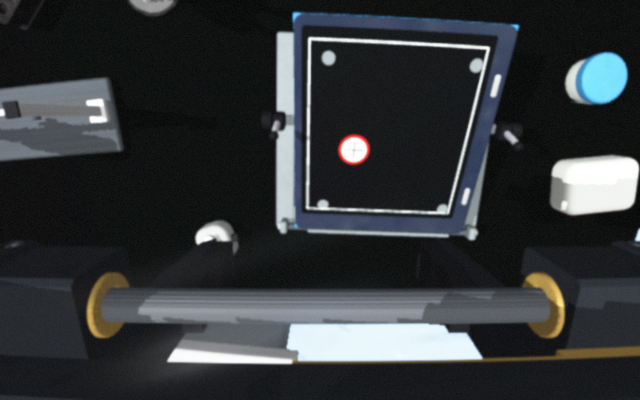

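View pics/w2b.png

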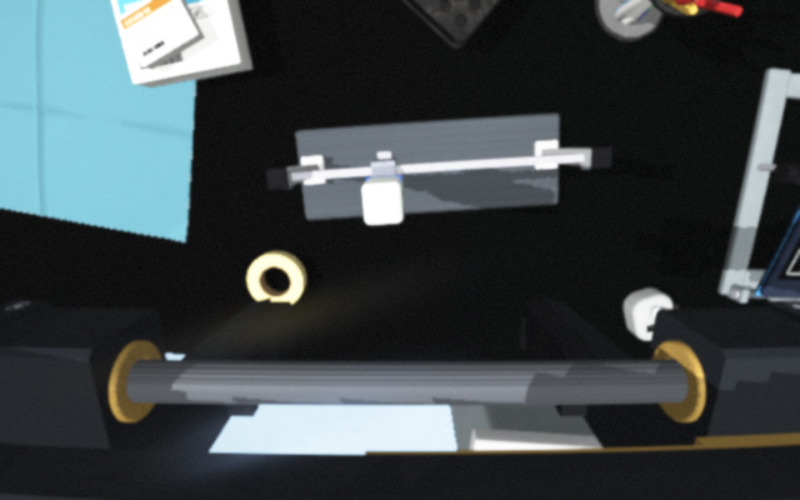

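w1: target at (354,149), dots at (328,58),(476,65),(322,205),(442,209). w2 (scaled by 1.25): the probe head's white top is about (362–403, 180–222), and the rail runs from (300,175) to (560,158). Now to refine.

```bash
cat > m.py <<'E'
import pickle;from h import *; from plant import r
C={"s":r.camera_params("side"),"t":r.camera_params("top")}
for n in("w1","w2"): C[n]=pickle.load(open(f"pics/{n}.pkl","rb"))[1]
I={k:cv2.imread(f"pics/{n}.png").astype(float) for k,n in(("s","side0"),("t","top0"),("w1","w1"),("w2","w2"))}
def cen(c,u,v,h,th=None):
    u,v=int(round(u)),int(round(v));w=I[c][v-h:v+h+1,u-h:u+h+1].max(2)
    t=th or (np.median(np.r_[w[0],w[-1],w[:,0],w[:,-1]])+w.max())/2
    m=(w>t).astype(np.uint8);_,l,s,ce=cv2.connectedComponentsWithStats(m)
    k=1+np.argmax(s[1:,4]);return np.array([u-h+ce[k][0],v-h+ce[k][1]]),s[k]
def ray(p,uv):
    a=cv2.undistortPoints(np.array([[uv]],float),np.array([[p["fx"],0,p["cx"]],[0,p["fy"],p["cy"]],[0,0,1]]),np.array([p["k1"],0,0,0.]))[0,0]
    M=cv2.Rodrigues(np.array(p["rvec"]))[0];return -M.T@p["tvec"],M.T@np.r_[a,1]
def atz(p,uv,z): o,d=ray(p,uv);return o+d*(z-o[2])/d[2]
E
python3 - <<'E'
from m import *
k=400/152;P={}
cs=lambda q:np.array([230+q[0]/k,245+q[1]/k-300/k]);ct=lambda q:np.array([350+(q[0]-400)/k,175+(q[1]-300)/k])
for n,a,b,c,h in [("spot",(160,408),(554,482),(354,149),10),("d+-",(75,400),(518,562),(322,205),4),("d++",(264,348),(515,377),(328,58),8),("d-+",(295,502),(685,372),(476,65),7),("d--",(83,558),(685,558),(442,209),4)]:
    hs=5 if h>5 else 3
    q=[cen("s",*cs(a),10 if n=="spot" else 4),cen("t",*ct(b),10 if n=="spot" else 4),cen("w1",*c,20 if n=="spot" else h)]
    o=[(C[x],y[0]) for x,y in zip(("s","t","w1"),q)];X,e=tri(o);P[n]=X
    print(n,X.round(4),round(e,2),[tri([o[i],o[j]])[0].round(4) for i,j in((0,1),(0,2),(1,2))],[y[1][4] for y in q])
A=np.array(list(P.values()));c=A.mean(0);n=np.linalg.svd(A-c)[2][2];n*=np.sign(n[2]);print(n,(A-c)@n,np.degrees(np.arccos(n[2])))
for c,u,v,h in(("w2",306,160,24),("t",188,248,10)):
    q,s=cen(c,u,v,h,170);print(c,q,s,atz(C[c],q,.185))
print(tri([(C["w2"],cen("w2",306,160,24,170)[0]),(C["t"],cen("t",188,248,10,170)[0])]))
for u,v in((330,172.5),(440,166),(520,161)):print(atz(C["w2"],(u/1.25,v/1.25),.133))
w=I["w2"];print(w[136:186:2,306].max(1).astype(int));print(w[165,280:336:2].max(1).astype(int))
print(I["t"][235:262,188].max(1).astype(int),I["t"][248,175:205].max(1).astype(int))
E
```

```text
spot [ 0.5166 -0.2068  0.0652] 0.61 [array([ 0.5161, -0.2066,  0.0653]), array([ 0.5166, -0.2068,  0.0652]), array([ 0.5169, -0.2068,  0.065 ])] [np.int32(169), np.int32(181), np.int32(748)]
d+- [ 0.4358 -0.1769  0.0478] 0.88 [array([ 0.4367, -0.1766,  0.0465]), array([ 0.4351, -0.1769,  0.0471]), array([ 0.4371, -0.1764,  0.0541])] [np.int32(31), np.int32(28), np.int32(15)]
d++ [ 0.6133 -0.1658  0.092 ] 0.78 [array([ 0.6125, -0.1659,  0.0918]), array([ 0.6132, -0.1659,  0.092 ]), array([ 0.6136, -0.1658,  0.0918])] [np.int32(27), np.int32(28), np.int32(157)]
d-+ [ 0.6225 -0.3277  0.0922] 0.39 [array([ 0.6219, -0.3282,  0.093 ]), array([ 0.6225, -0.3276,  0.0921]), array([ 0.6255, -0.3337,  0.0777])] [np.int32(42), np.int32(29), np.int32(145)]
d-- [ 0.4457 -0.3363  0.0463] 0.73 [array([ 0.4465, -0.3361,  0.045 ]), array([ 0.4452, -0.3365,  0.0461]), array([ 0.4474, -0.3323,  0.0563])] [np.int32(27), np.int32(32), np.int32(20)]
[-0.24600472 -0.01560853  0.96914295] [-1.47235186e-03  1.10069680e-03  5.93697361e-05  5.91027359e-04
 -2.78742032e-04] 14.27046020149765
w2 [305.08579466 156.27496484] [   0    0   49   44 1422] [0.49020878 0.3049123  0.185     ]
t [187.78240741 247.46296296] [  0   0  20  19 216] [0.48736103 0.30517187 0.185     ]
(array([0.48944372, 0.30529967, 0.18121341]), np.float64(0.8388110827304729))
[0.49891537 0.35092759 0.133     ]
[0.51257993 0.26159372 0.133     ]
[0.52302099 0.19679332 0.133     ]
[218 213 194 193 199 242 255 255 255 255 255 255 255 255 255 255 255 255
 255 255 255 244  89  19  14]
[130 130 130 126 133 218 255 255 255 255 255 255 255 255 255 255 255 255
 255 254 241 157 124 126 127 126 126 126]
[107 108 111 116 128 153 189 220 234 239 241 241 241 241 241 241 241 241
 240 236 218 168 126 109 107 106 107] [ 99  99 105 128 152 152 147 192 232 240 241 241 241 241 241 241 241 238
 228 193 139 106  98  95  97 105 112 115 116 116]
```

Run:
```python
from m import *
for c,u,v,h,th in(("w2",306,164,22,228),("t",188,248,10,180)):
    q,s=cen(c,u,v,h,th);z=.185
    w=(I[c][v-h:v+h+1,u-h:u+h+1].max(2)>th).astype(np.uint8);_,l,ss,_=cv2.connectedComponentsWithStats(w);k=1+np.argmax(ss[1:,4])
    cnt=cv2.findContours((l==k).astype(np.uint8),0,2)[0][0];b=cv2.boxPoints(cv2.minAreaRect(cnt))+[u-h,v-h]
    print(c,q,s,atz(C[c],q,z).round(4));print(np.array([atz(C[c],x,z) for x in b]).round(4))
print(tri([(C["w2"],cen("w2",306,164,22,228)[0]),(C["t"],cen("t",188,248,10,180)[0])]))
# rail in top image: ridge per column
for u in(165,205,215,225):
    col=I["t"][225:252,u].max(1);v=225+np.argmax(col);print(u,v,atz(C["t"],(u,v),.133).round(4))
for u in(255,264,345,385,410):
    col=I["w2"][120:150,u].max(1);m=col>col.max()*.8;v=120+np.flatnonzero(m).mean();print(u,v,m.sum(),atz(C["w2"],(u,v),.133).round(4))
```

```text
w2 [305.1007269  161.79127726] [  5   3  32  34 963] [0.4854 0.3045 0.185 ]
[[0.4974 0.3199 0.185 ]
 [0.5015 0.2935 0.185 ]
 [0.4729 0.289  0.185 ]
 [0.4686 0.3161 0.185 ]]
t [187.44615385 248.10769231] [  0   3  17  16 195] [0.4859 0.3058 0.185 ]
[[0.4984 0.3282 0.185 ]
 [0.5036 0.2942 0.185 ]
 [0.4717 0.2875 0.185 ]
 [0.4666 0.3213 0.185 ]]
(array([0.48587028, 0.30433668, 0.1890851 ]), np.float64(0.07015571906558193))
165 245 [0.4946 0.3759 0.133 ]
205 240 [0.5086 0.2836 0.133 ]
215 238 [0.5139 0.2606 0.133 ]
225 237 [0.5168 0.2374 0.133 ]
255 135.15 20 [0.501  0.3603 0.133 ]
264 139.0 7 [0.4979 0.3509 0.133 ]
345 133.0 7 [0.5117 0.2687 0.133 ]
385 130.5 6 [0.5182 0.2282 0.133 ]
410 129.0 7 [0.5222 0.2029 0.133 ]
```

Run:
```python
from h import *; from plant import r
s=r.get_state();print(delta(s,(.4854,.3045,.23),down(.157)),s["tool_pos"])
```

```text
(array([ 0.027 , -0.017 ,  0.0996]), array([ 0.0016,  0.0001, -0.0616])) [0.46014816 0.28513838 0.32964695]
```

```bash
python3 steer.py '{"aperture":[0.55,0.55,0.55,0.55,0.55,0.55],"dx":[0.027,0.027,0.027,0.027,0.027,0.027],"dy":[-0.017,-0.017,-0.017,-0.017,-0.017,-0.017],"dz":[0.1,0.1,0.1,0.1,0.1,0.1],"drx":[0.0016,0.0016,0.0016,0.0016,0.0016,0.0016],"dry":[0,0,0,0,0,0],"drz":[-0.0616,-0.0616,-0.0616,-0.0616,-0.0616,-0.0616]}'; python3 snap.py w3
python3 - <<'E'
from h import *; from plant import r
s=r.get_state();print(delta(s,(.4854,.3045,.1443),down(.157)),s["tool_pos"])
E
```

```text
clock: 3.45
tool_pos: [0.4853, 0.3078, 0.2321]
eef_rot: [0.997, 0.08, 0.002, -0.002]
contact_force: [0.7, -0.9, 0.5]
opening: 0.552
finger_force: 0.0
(array([-0.0006,  0.0037,  0.0876]), array([-0.0031, -0.0036,  0.004 ])) [0.48518502 0.30789337 0.23193591]
```

View pics/w3.png

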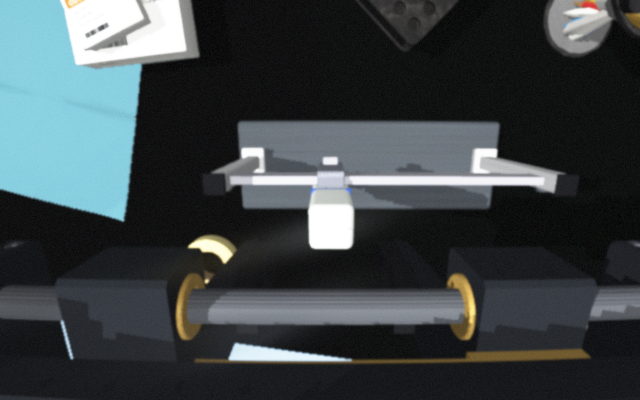

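w3: head top spans (310–353, 190–248), centred close to the finger midline at x≈331, the rail is level in the picture (yaw aligned), and the posts are clear. Descending and gripping.

```bash
python3 steer.py '{"aperture":[0.55,0.55,0.55,0.55,0.55,0.55,0.55],"dx":[0,0,0,0,0,0,0],"dy":[0.0037,0.0037,0.0037,0.0037,0.0037,0.0037,0.0037],"dz":[0.03,0.06,0.075,0.0876,0.0876,0.0876,0.0876],"drx":[-0.0031,-0.0031,-0.0031,-0.0031,-0.0031,-0.0031,-0.0031],"dry":[-0.0036,-0.0036,-0.0036,-0.0036,-0.0036,-0.0036,-0.0036],"drz":[0.004,0.004,0.004,0.004,0.004,0.004,0.004]}' 40
python3 - <<'E'
from h import *; from plant import r
s=r.get_state();print(delta(s,(.4854,.3045,.1443),down(.157)),s["tool_pos"])
import cv2
cv2.imwrite("pics/s1.png",cv2.resize(r.snapshot("side")[80:230,190:390,::-1],(800,600),interpolation=2))
E
```

```text
clock: 4.2
tool_pos: [0.4858, 0.3046, 0.1433]
eef_rot: [0.997, 0.079, -0.001, 0.0]
contact_force: [-0.0, 1.5, 0.3]
opening: 0.556
finger_force: 0.0
(array([-0.0004,  0.0001, -0.001 ]), array([0.0005, 0.0013, 0.0004])) [0.48578026 0.30464372 0.14327021]
```

View pics/s1.png

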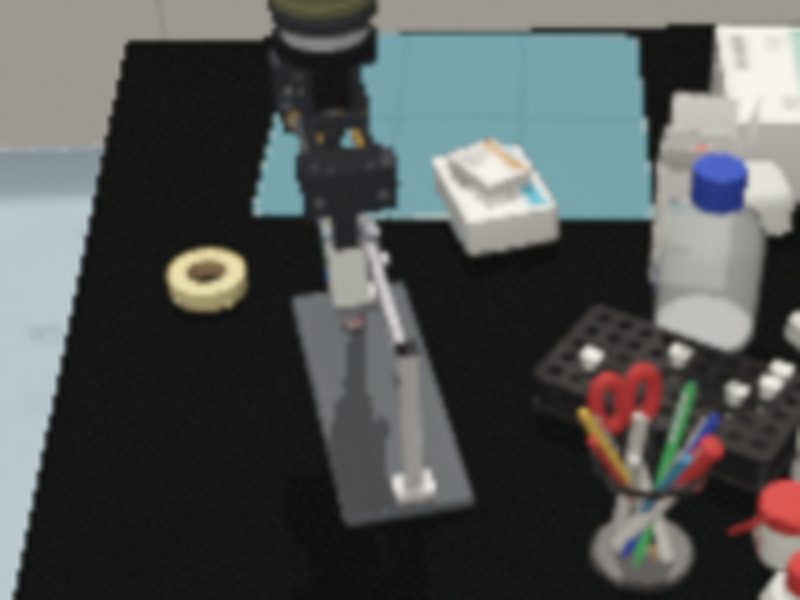

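The fingers straddle the head at about (345,225), above the rail. Closing the gripper.

```bash
python3 steer.py '{"aperture":[0,0,0,0,0,0,0,0],"dx":[0,0,0,0,0,0,0,0],"dy":[0,0,0,0,0,0,0,0],"dz":[0,0,0,0,0,0,0,0],"drx":[0,0,0,0,0,0,0,0],"dry":[0,0,0,0,0,0,0,0],"drz":[0,0,0,0,0,0,0,0]}' 45
```

```text
clock: 5.05
tool_pos: [0.4851, 0.3042, 0.1422]
eef_rot: [0.997, 0.079, -0.002, 0.001]
contact_force: [-1.8, 0.3, 4.7]
opening: 0.311
finger_force: 45.0
```

```bash
python3 steer.py '{"aperture":[0,0,0,0,0,0,0,0],"dx":[0,0,0,0,0,0,0,0],"dy":[0,0,0,0,0,0,0,0],"dz":[-0.003,-0.006,-0.010,-0.014,-0.018,-0.024,-0.03,-0.03],"drx":[0,0,0,0,0,0,0,0],"dry":[0,0,0,0,0,0,0,0],"drz":[0,0,0,0,0,0,0,0]}'
python3 steer.py '{"aperture":[0,0,0,0,0,0,0,0],"dx":[0,0,0,0,0,0,0,0],"dy":[0,0,0,0,0,0,0,0],"dz":[-0.01,-0.025,-0.05,-0.08,-0.11,-0.14,-0.14,-0.14],"drx":[0,0,0,0,0,0,0,0],"dry":[0,0,0,0,0,0,0,0],"drz":[0,0,0,0,0,0,0,0]}'
python3 snap.py w4
python3 - <<'E'
from plant import r; import cv2,numpy as np
s=r.snapshot("side")[:,:,::-1];t=r.snapshot("top")[:,:,::-1];w=cv2.imread("pics/w4.png")
cv2.imwrite("pics/sf.png",s);cv2.imwrite("pics/tf.png",t)
c=lambda i,x,y,w,h:cv2.resize(i[y:y+h,x:x+w],(400,300),interpolation=2)
cv2.imwrite("pics/c2.png",np.vstack([np.hstack([c(s,235,70,120,90),c(t,130,195,120,90)]),cv2.resize(w[100:340],(800,300))]))
E
```

```text
clock: 5.85
tool_pos: [0.4842, 0.3041, 0.1731]
eef_rot: [0.997, 0.079, -0.002, 0.001]
contact_force: [-2.8, -1.2, 2.9]
opening: 0.312
finger_force: 45.0
clock: 6.65
tool_pos: [0.4858, 0.3047, 0.3128]
eef_rot: [0.997, 0.079, -0.001, 0.0]
contact_force: [-0.0, -0.4, -3.7]
opening: 0.31
finger_force: 45.0
```

View pics/c2.png

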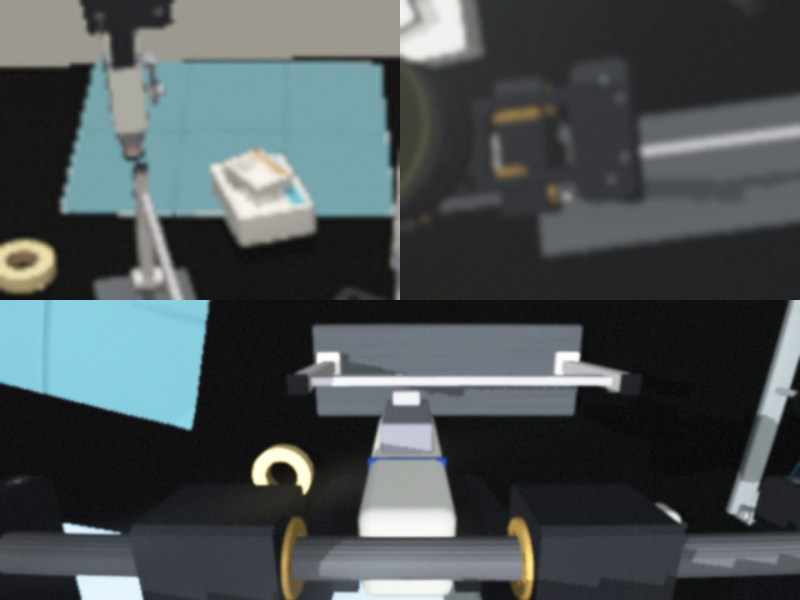

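```bash
cat > edge.py <<'E'
import sys
from m import *
def run(img,st,off=0.0,L=.0972,show=range(0,9)):
    R0=R.from_quat(st["eef_rot"]);p=C["s"]
    g=img.max(2)
    for zt in np.arange(.0,.10,.01):
        pr=[proj(p,st["tool_pos"]+R0.apply([x,y,zt]))[0] for x,y in((-.015,.0),(0,0),(.015,0))]
        v=pr[1][1];row=g[int(round(v)),int(pr[1][0])-14:int(pr[1][0])+15].astype(int)
        print(round(zt,3),[q.round(1).tolist() for q in pr],int(pr[1][0])-14,row.tolist())
E
python3 - <<'E'
from edge import *
st=r.get_state();run(cv2.imread("pics/sf.png"),st)
E
```

```text
0.0 [[265.8, 87.0], [271.1, 86.5], [276.3, 86.0]] 257 [156, 156, 156, 156, 156, 156, 156, 155, 150, 156, 147, 89, 45, 39, 40, 40, 40, 47, 95, 130, 142, 165, 171, 168, 159, 157, 156, 156, 156]
0.01 [[266.1, 90.2], [271.3, 89.7], [276.5, 89.2]] 257 [21, 21, 20, 20, 29, 76, 135, 166, 149, 107, 126, 118, 84, 85, 94, 105, 115, 121, 138, 156, 152, 136, 124, 106, 139, 168, 171, 172, 171]
0.02 [[266.4, 93.4], [271.6, 92.9], [276.7, 92.4]] 257 [21, 18, 21, 22, 44, 117, 166, 171, 170, 152, 138, 168, 172, 172, 172, 172, 172, 172, 171, 169, 165, 168, 149, 105, 125, 157, 170, 172, 171]
0.03 [[266.6, 96.6], [271.8, 96.0], [276.9, 95.5]] 257 [22, 19, 22, 41, 112, 162, 170, 171, 170, 157, 138, 161, 171, 172, 172, 172, 172, 172, 172, 170, 153, 122, 126, 125, 123, 164, 182, 166, 171]
0.04 [[266.9, 99.7], [272.0, 99.1], [277.1, 98.6]] 258 [23, 30, 80, 139, 168, 171, 171, 171, 170, 159, 147, 168, 172, 172, 172, 172, 172, 172, 171, 169, 164, 160, 135, 113, 139, 166, 170, 171, 171]
0.05 [[267.1, 102.8], [272.2, 102.2], [277.3, 101.7]] 258 [21, 49, 120, 167, 171, 171, 172, 171, 170, 157, 143, 168, 172, 172
[... 186 characters left out ...]
64, 162, 170, 171, 172, 172, 172, 172, 172, 171, 158, 148, 169, 171, 172, 172, 171, 171, 172]
0.07 [[267.6, 108.8], [272.7, 108.3], [277.7, 107.7]] 258 [87, 143, 166, 168, 169, 168, 169, 169, 169, 169, 168, 164, 169, 170, 171, 171, 170, 169, 166, 160, 153, 157, 167, 169, 169, 169, 169, 169, 169]
0.08 [[267.9, 111.8], [272.9, 111.3], [277.9, 110.7]] 258 [124, 168, 171, 171, 171, 172, 172, 171, 172, 171, 171, 157, 124, 101, 99, 100, 99, 99, 97, 101, 138, 168, 171, 171, 171, 171, 171, 171, 171]
0.09 [[268.1, 114.8], [273.1, 114.2], [278.1, 113.6]] 259 [171, 171, 171, 171, 171, 171, 171, 172, 171, 172, 171, 168, 144, 102, 124, 131, 129, 127, 124, 154, 170, 171, 171, 171, 171, 171, 171, 171, 171]
```

```bash
cat >> h.py <<'E'
def press(spot,n,yaw,a,h,L=.095,g=.0187):
    """tool pose with the tip h above spot along n, probe axis lean a (rad) about tool y"""
    z=-np.array(n)/np.linalg.norm(n);x=np.array([np.cos(yaw),np.sin(yaw),0]);x-=x@z*z;x/=np.linalg.norm(x)
    Q=R.from_matrix(np.c_[x,np.cross(z,x),z]) # probe frame: z down the axis
    Rt=Q*R.from_rotvec([0,-a,0])
    u=np.array([np.sin(a),0,np.cos(a)]);tip=np.array([0,0,-g])+(L+g)*u
    return np.array(spot)-z*h-Rt.apply(tip),Rt
N=[-.246,-.0156,.969];SP=[.5166,-.2068,.0652]
E
python3 - <<'E'
from h import *; from plant import r
p,Rt=press(SP,N,.06,.028,.035);print(p);print(delta(r.get_state(),p,Rt))
E
```

```text
[ 0.48410726 -0.20885871  0.19106566]
(array([-0.0805,  0.5059,  0.1216]), array([-0.0067,  0.2268,  0.0976]))
```

```bash
python3 steer.py '{"aperture":[0,0,0,0,0,0,0,0,0,0],"dx":[-0.08,-0.08,-0.08,-0.08,-0.08,-0.08,-0.08,-0.08,-0.08,-0.08],"dy":[0.506,0.506,0.506,0.506,0.506,0.506,0.506,0.506,0.506,0.506],"dz":[0.02,0.02,0.02,0.02,0.02,0.02,0.02,0.02,0.02,0.02],"drx":[-0.0067,-0.0067,-0.0067,-0.0067,-0.0067,-0.0067,-0.0067,-0.0067,-0.0067,-0.0067],"dry":[0.2268,0.2268,0.2268,0.2268,0.2268,0.2268,0.2268,0.2268,0.2268,0.2268],"drz":[0.0976,0.0976,0.0976,0.0976,0.0976,0.0976,0.0976,0.0976,0.0976,0.0976]}'
python3 - <<'E'
from h import *; from plant import r
p,Rt=press(SP,N,.06,.028,.035);print(p);print(delta(r.get_state(),p,Rt))
E
```

```text
clock: 7.8
tool_pos: [0.4847, -0.1967, 0.2925]
eef_rot: [0.993, 0.03, 0.11, -0.005]
contact_force: [1.5, 0.2, -1.8]
opening: 0.318
finger_force: 45.0
[ 0.48410726 -0.20885871  0.19106566]
(array([-0.0236,  0.0125,  0.0986]), array([-0.0028, -0.0003, -0.0006]))
```

```bash
python3 steer.py '{"aperture":[0,0,0,0,0,0,0,0],"dx":[-0.0236,-0.0236,-0.0236,-0.0236,-0.0236,-0.0236,-0.0236,-0.0236],"dy":[0.0125,0.0125,0.0125,0.0125,0.0125,0.0125,0.0125,0.0125],"dz":[0.04,0.07,0.09,0.0986,0.0986,0.0986,0.0986,0.0986],"drx":[-0.0028,-0.0028,-0.0028,-0.0028,-0.0028,-0.0028,-0.0028,-0.0028],"dry":[0,0,0,0,0,0,0,0],"drz":[0,0,0,0,0,0,0,0]}'
python3 snap.py w5
python3 - <<'E'
from h import *; from plant import r; import pickle
st=r.get_state();s=r.snapshot("side")[:,:,::-1];t=r.snapshot("top")[:,:,::-1];w=cv2.imread("pics/w5.png")
cv2.imwrite("pics/sg.png",s);cv2.imwrite("pics/tg.png",t);pickle.dump(st,open("pics/sg.pkl","wb"))
p,Rt=press(SP,N,.06,.028,.035);print(delta(st,p,Rt))
R0=R.from_quat(st["eef_rot"])
for z in(0,.03,.06,.08,.095):print(z,[proj(r.camera_params("side"),st["tool_pos"]+R0.apply([x,0,z]))[0].round(1).tolist() for x in(-.015,0,.015)])
cv2.imwrite("pics/c3.png",np.hstack([cv2.resize(s[220:320,260:326],(396,600),interpolation=2),cv2.resize(w[80:380,220:420],(400,600))]))
E
```

```text
clock: 8.6
tool_pos: [0.4858, -0.2073, 0.1932]
eef_rot: [0.993, 0.03, 0.112, -0.003]
contact_force: [0.0, 0.4, -2.3]
opening: 0.314
finger_force: 45.0
(array([-0.0021,  0.0014,  0.0016]), array([ 0.0021, -0.0037, -0.0004]))
0 [[266.9, 253.2], [273.7, 251.5], [280.5, 249.8]]
0.03 [[271.1, 261.6], [277.7, 259.9], [284.3, 258.3]]
0.06 [[275.1, 269.7], [281.5, 268.0], [288.0, 266.4]]
0.08 [[277.6, 274.8], [284.0, 273.2], [290.4, 271.6]]
0.095 [[279.5, 278.6], [285.8, 277.0], [292.2, 275.4]]
```

View pics/c3.png

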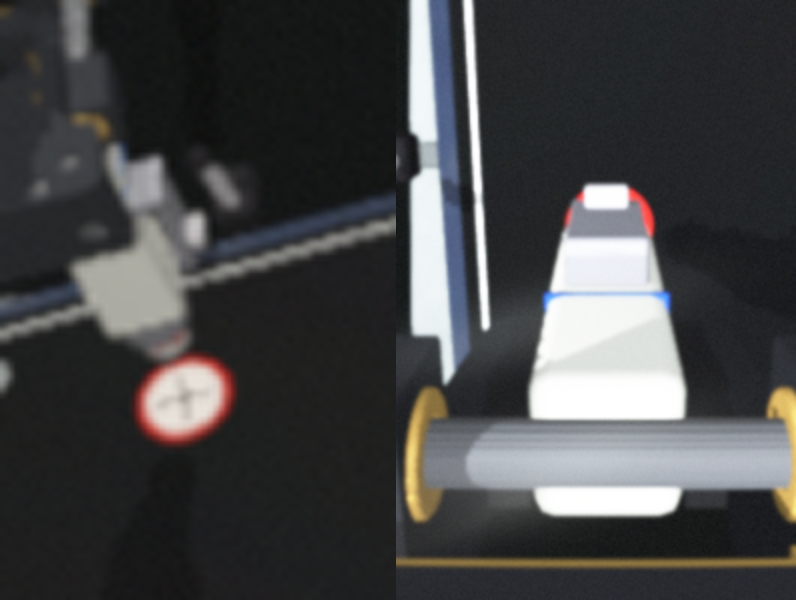

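```bash
cat > fit.py <<'E'
import sys,pickle
from h import *; from plant import r
def rows(g,v0,v1,u0,u1,th):
    o=[]
    for v in range(v0,v1):
        L=g[v,u0:u1];m=np.flatnonzero(L>th)
        if len(m)<4: continue
        a,b=m[0],m[-1]
        ua=u0+a-(L[a]-th)/(L[a]-L[a-1]) if a else np.nan
        ub=u0+b+(L[b]-th)/(L[b]-L[b+1]) if b+1<len(L) else np.nan
        o.append((v,round(float(ua),2),round(float(ub),2)))
    return o
E
python3 - <<'E'
from fit import *
g=cv2.imread("pics/sg.png").max(2).astype(float)
print(rows(g,258,283,268,300,100))
for v in range(268,283):print(v,g[v,276:300].astype(int).tolist())
C=r.camera_params("side");st=pickle.load(open("pics/sg.pkl","rb"));R0=R.from_quat(st["eef_rot"])
for z in(.02,.05,.079):print(z,[proj(C,st["tool_pos"]+R0.apply([x,y,z]))[0].round(1).tolist() for x in(-.015,.015) for y in(.014,-.014)])
print([proj(C,np.array(SP)+h*np.array(N))[0].round(1).tolist() for h in(0,.01,.02,.03,.035,.04)])
E
```

```text
[(258, 282.21, 293.73), (259, 282.21, 293.76), (260, 281.87, 293.6), (261, 280.7, 292.6), (262, 276.12, 290.67), (263, 272.92, 290.5), (264, 271.6, nan), (265, 271.62, nan), (266, 272.02, 295.67), (267, 272.21, 292.21), (268, 272.38, 290.16), (269, 273.29, 290.1), (270, 273.47, 290.33), (271, 270.94, 290.43), (272, nan, 290.3), (273, nan, 289.72), (274, 276.58, 288.75), (275, 277.32, 290.31), (276, 286.5, 290.67), (277, 284.9, 290.38), (278, 284.59, 289.76), (279, 285.84, 293.75), (280, 287.17, 296.22), (281, 285.46, 297.24), (282, 284.28, 298.05)]
268 [171, 172, 172, 173, 172, 173, 173, 173, 173, 173, 172, 169, 159, 141, 108, 59, 47, 40, 33, 31, 32, 31, 31, 31]
269 [172, 172, 172, 172, 172, 173, 173, 173, 173, 173, 173, 172, 165, 145, 105, 53, 32, 32, 31, 31, 30, 31, 32, 30]
270 [168, 172, 172, 172, 172, 172, 172, 173, 173, 173, 173, 172, 169, 157, 119, 61, 35, 32, 32, 31, 32, 30, 31, 32]
271 [152, 170, 172, 172, 172, 172, 172, 172, 172, 173, 173, 173, 172, 160, 125, 67, 35, 32, 31, 32, 31, 32, 32, 30]
272 [130, 164, 171, 172, 172, 172, 172, 172, 173, 173, 172, 171, 169, 155, 114, 6
[... 747 characters left out ...]
 109, 102, 112, 129, 129, 118, 94, 73, 45, 34, 32, 32]
280 [32, 32, 32, 31, 30, 31, 32, 32, 36, 46, 70, 95, 124, 164, 191, 199, 200, 194, 187, 166, 113, 53, 32, 32]
281 [32, 32, 32, 32, 31, 31, 32, 31, 37, 73, 132, 177, 199, 212, 222, 225, 225, 223, 219, 205, 172, 114, 55, 33]
282 [32, 32, 31, 32, 30, 31, 31, 35, 80, 152, 196, 215, 223, 221, 221, 229, 230, 230, 228, 222, 206, 169, 103, 43]
0.02 [[270.0, 264.0], [269.4, 253.9], [283.5, 260.5], [282.6, 250.5]]
0.05 [[274.1, 272.1], [273.4, 262.1], [287.3, 268.7], [286.3, 258.8]]
0.079 [[277.9, 279.6], [277.1, 269.7], [290.9, 276.3], [289.8, 266.4]]
[[290.8, 286.1], [289.5, 283.8], [288.3, 281.4], [287.0, 279.0], [286.4, 277.7], [285.7, 276.5]]
```

c3: in the side crop the snout points at the target from just above it. Body bottom is about (277–290.5, 272–275) px, and the target centre is (290.7,286.3). In the wrist crop the red rim is centred behind the probe. Approaching to about 8 mm.

Run:
```python
from h import *; from plant import r
p,Rt=press(SP,N,.06,.03,.008);print(p);print(delta(r.get_state(),p,Rt))
```

```text
[ 0.49071375 -0.20843964  0.16489083]
(array([-0.0013,  0.0014,  0.0283]), array([ 0.0018, -0.0052, -0.0004]))
```

```bash
python3 steer.py '{"aperture":[0,0,0,0,0,0,0,0,0,0],"dx":[-0.0013,-0.0013,-0.0013,-0.0013,-0.0013,-0.0013,-0.0013,-0.0013,-0.0013,-0.0013],"dy":[0.0014,0.0014,0.0014,0.0014,0.0014,0.0014,0.0014,0.0014,0.0014,0.0014],"dz":[0.006,0.012,0.018,0.023,0.026,0.0283,0.0283,0.0283,0.0283,0.0283],"drx":[0.0018,0.0018,0.0018,0.0018,0.0018,0.0018,0.0018,0.0018,0.0018,0.0018],"dry":[-0.0052,-0.0052,-0.0052,-0.0052,-0.0052,-0.0052,-0.0052,-0.0052,-0.0052,-0.0052],"drz":[0,0,0,0,0,0,0,0,0,0]}'
python3 snap.py w6
python3 - <<'E'
from h import *; from plant import r
F=[];P=[]
for i in range(6):
    st=r.get_state();s=r.snapshot("side" if i%2 else "top");F.append(st["contact_force"]);P.append(st["tool_pos"])
    cv2.imwrite(f"pics/k{i%2}.png",s[:,:,::-1])
print(np.round(F,2));print(np.mean(F,0)@np.array(N))
p,Rt=press(SP,N,.06,.03,.008);print(delta(st,p,Rt))
s=cv2.imread("pics/k1.png");t=cv2.imread("pics/k0.png")
cv2.imwrite("pics/c4.png",np.hstack([cv2.resize(s[245:305,265:305],(400,600),interpolation=2),cv2.resize(t[210:270,385:425],(400,600),interpolation=2)]))
E
```

```text
clock: 9.75
tool_pos: [0.4906, -0.2084, 0.1645]
eef_rot: [0.994, 0.03, 0.109, -0.004]
contact_force: [0.0, -0.3, -2.5]
opening: 0.315
finger_force: 45.0
[[-0.13  0.46 -2.59]
 [ 0.5  -0.28 -2.6 ]
 [ 0.34 -0.68 -2.04]
 [-0.3   0.57 -2.24]
 [ 0.36 -0.85 -2.06]
 [-0.41 -0.43 -1.86]]
-2.175530602084312
(array([ 0.0003,  0.0002, -0.0005]), array([-0.0005,  0.0008, -0.0005]))
```

View pics/c4.png

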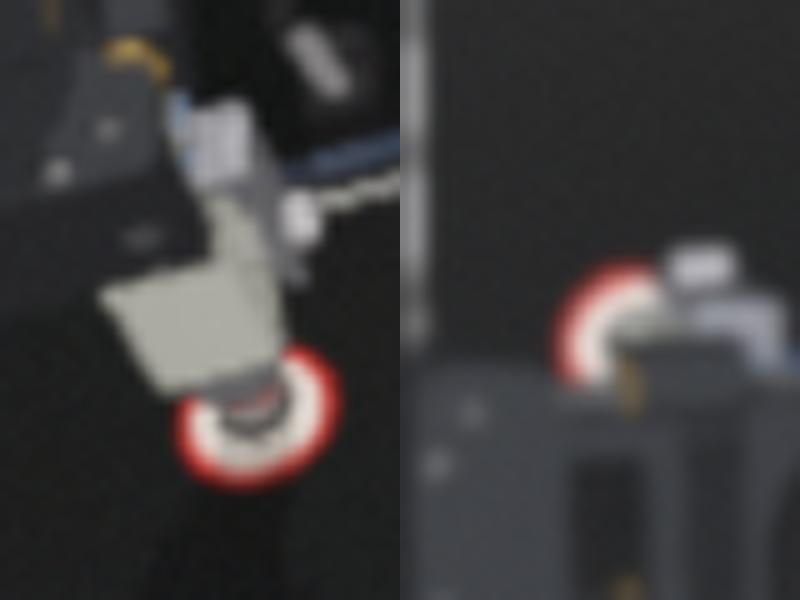

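c4: the lip's face centre is near crop (253,396) and aims along the normal at the target centre, crop (259,417), so it's within about 1 mm. Pressing down slowly.

```bash
cat > f.py <<'E'
from h import *; from plant import r
F=[];M=[];P=[]
for i in range(8):
    st=r.get_state();F.append(st["contact_force"]);M.append(st["moment"]);P.append(st["tool_pos"]);s=r.snapshot("side")
cv2.imwrite("pics/last.png",s[:,:,::-1]);F=np.mean(F,0)
print("F",F.round(2),"Fn",round(F@np.array(N),2),"M",np.mean(M,0).round(3))
st["tool_pos"]=np.mean(P,0)
p,Rt=press(SP,N,.06,.03,0);d=delta(st,p,Rt);print("to h=0",d,st["clock"])
E
python3 steer.py '{"aperture":[0,0,0,0,0,0,0,0,0,0],"dx":[0.0003,0.0003,0.0003,0.0003,0.0003,0.0003,0.0003,0.0003,0.0003,0.0003],"dy":[0,0,0,0,0,0,0,0,0,0],"dz":[0.002,0.004,0.006,0.007,0.008,0.009,0.010,0.010,0.010,0.010],"drx":[0,0,0,0,0,0,0,0,0,0],"dry":[0,0,0,0,0,0,0,0,0,0],"drz":[0,0,0,0,0,0,0,0,0,0]}'; python3 f.py
```

```text
clock: 11.1
tool_pos: [0.4932, -0.2081, 0.1548]
eef_rot: [0.994, 0.03, 0.109, -0.004]
contact_force: [-1.1, -0.7, 2.4]
opening: 0.312
finger_force: 45.0
F [-0.24  0.43  2.26] Fn 2.24 M [0.095 0.092 0.004]
to h=0 (array([ 0.0001,  0.0002, -0.0025]), array([-0.0005,  0.0005, -0.0004])) 11.45
```

```bash
python3 steer.py '{"aperture":[0,0,0,0,0,0],"dx":[0,0,0,0,0,0],"dy":[0,0,0,0,0,0],"dz":[-0.001,-0.0017,-0.0017,-0.0017,-0.0017,-0.0017],"drx":[0,0,0,0,0,0],"dry":[0,0,0,0,0,0],"drz":[0,0,0,0,0,0]}'; python3 f.py; python3 snap.py w7
python3 - <<'E'
import cv2,numpy as np
s=cv2.imread("pics/last.png");w=cv2.imread("pics/w7.png")
cv2.imwrite("pics/c5.png",np.hstack([cv2.resize(s[250:300,265:305],(480,600),interpolation=2),cv2.resize(w[60:360,240:400],(320,600))]))
E
```

```text
clock: 12.1
tool_pos: [0.4926, -0.2082, 0.1563]
eef_rot: [0.994, 0.03, 0.109, -0.004]
contact_force: [1.1, 0.3, 1.5]
opening: 0.312
finger_force: 45.0
F [0.58 0.14 1.44] Fn 1.25 M [ 0.033 -0.082  0.029]
to h=0 (array([ 0.0002,  0.0002, -0.0008]), array([-0.0005,  0.0007, -0.0005])) 12.45
```

View pics/c5.png

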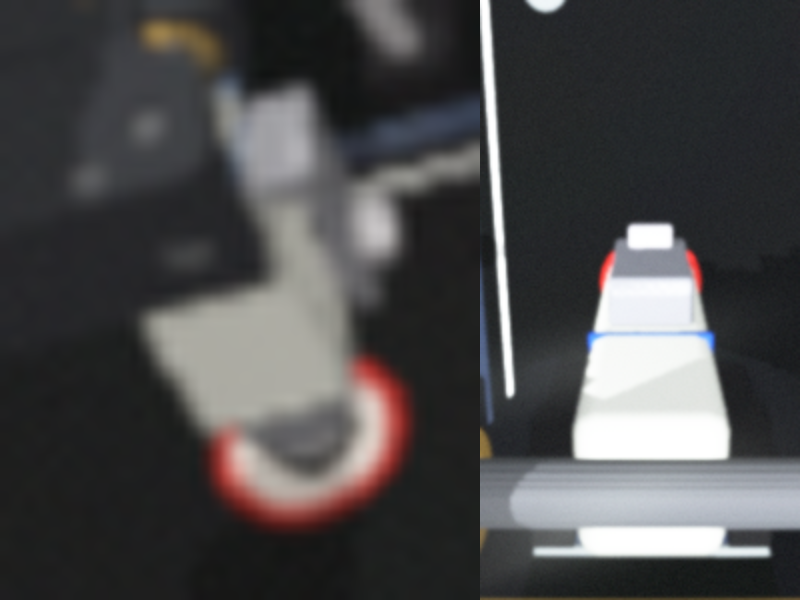

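c5: the snout's dark tip (250–355, up to row 472) lies inside the red rim, which spans 210–412 horizontally. In the wrist view the rim is centred at 650 against the probe at 650. The force rise of 3.4 N matches half travel. Next, a numeric check of the centring.

Run:
```python
from h import *; from plant import r
g=cv2.imread("pics/last.png").astype(int)
for u in(289,290,291,292):print(u,[tuple(x) for x in g[284:296,u,1:].tolist()])
for v in(286,287):print(v,[tuple(x) for x in g[v,282:302,1:].tolist()])
C=r.camera_params("side");n=np.array(N)/np.linalg.norm(N);ex=np.array([1,.06,0]);ex-=ex@n*n;ex/=np.linalg.norm(ex);ey=np.cross(n,ex)
for rad in(.01,.015,.0185):print(rad,[proj(C,np.array(SP)+rad*d)[0].round(2).tolist() for d in(-ey,ey,ex,-ex)])
w=cv2.imread("pics/w7.png").astype(int)
for v in(190,194,198):
    m=np.flatnonzero((w[v,280:370,2]-w[v,280:370,1])>80)+280;print(v,m.tolist())
```

```text
289 [(136, 136), (103, 103), (97, 98), (101, 102), (83, 85), (127, 132), (167, 175), (154, 180), (96, 165), (40, 105), (24, 40), (23, 24)]
290 [(125, 126), (101, 101), (99, 100), (105, 106), (76, 77), (104, 107), (161, 169), (147, 176), (88, 157), (36, 97), (25, 38), (22, 23)]
291 [(109, 110), (99, 100), (103, 105), (101, 103), (74, 76), (104, 108), (158, 168), (131, 171), (71, 139), (30, 79), (24, 33), (22, 21)]
292 [(100, 101), (99, 100), (107, 109), (92, 94), (95, 99), (136, 144), (150, 172), (108, 165), (51, 119), (26, 59), (24, 27), (25, 25)]
286 [(73, 97), (92, 163), (127, 184), (140, 152), (109, 111), (96, 96), (94, 95), (97, 98), (99, 100), (103, 105), (107, 109), (99, 101), (143, 149), (196, 205), (187, 216), (99, 185), (42, 127), (31, 51), (31, 31), (33, 32)]
287 [(39, 85), (76, 167), (161, 208), (190, 202), (154, 160), (105, 108), (93, 94), (101, 102), (105, 106), (101, 103), (92, 94), (102, 106), (173, 181), (203, 218), (170, 214), (81, 177), (35, 101), (32, 41), (31, 30), (31, 30)]
0.01 [[291.16, 289.68], [290.41, 282.65], [294.87, 285.05], [286.69, 287.23]]
0.015 [[291.35, 291.47], [290.22, 280.92], [296.92, 284.5], [284.65, 287.77]]
0.0185 [[291.49, 292.73], [290.09, 279.72], [298.36, 284.12], [283.22, 288.15]]
190 [302, 303, 304, 305, 306, 344, 345, 346, 347, 348]
194 [301, 302, 303, 304, 346, 347, 348, 349]
198 [300, 301, 302, 347, 348, 349, 350]
```

The centring is within about 1.5 mm against 5 mm allowed. Holding steady.

```bash
for i in 1 2 3 4; do python3 steer.py '{"aperture":[0,0,0,0,0,0,0,0,0,0],"dx":[0,0,0,0,0,0,0,0,0,0],"dy":[0,0,0,0,0,0,0,0,0,0],"dz":[0,0,0,0,0,0,0,0,0,0],"drx":[0,0,0,0,0,0,0,0,0,0],"dry":[0,0,0,0,0,0,0,0,0,0],"drz":[0,0,0,0,0,0,0,0,0,0]}' | grep -E "tool_pos|contact|clock"; done; python3 f.py
```

```text
clock: 13.55
tool_pos: [0.4926, -0.2082, 0.1563]
contact_force: [0.7, 0.1, 0.9]
clock: 14.55
tool_pos: [0.4926, -0.2081, 0.1563]
contact_force: [0.7, -0.7, 0.9]
clock: 15.55
tool_pos: [0.4926, -0.2082, 0.1563]
contact_force: [0.6, -0.1, 1.5]
clock: 16.55
tool_pos: [0.4926, -0.2081, 0.1563]
contact_force: [0.2, 0.6, 2.1]
F [0.89 0.   1.71] Fn 1.44 M [-0.033 -0.203 -0.006]
to h=0 (array([ 0.0003,  0.0002, -0.0008]), array([-0.0005,  0.0009, -0.0004])) 16.9
```

The force stayed at about 3.6 N, roughly half travel, and the pose was steady.

```bash
python3 -c "
from plant import r
print(r.finish_job())"
```

```text
the job is handed in; nothing more can be done
None
```

I handed the job in with the probe held square on the red-rimmed target, about 1.5 mm off centre. The snout was pressed with about 3.5 N, roughly half in by force (red line not seen at the end), and stayed steady for over 4 s; the judge's verdict was not shown.

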